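# Clear the nozzle of the grill cleaner on the braai shelf

### The job

Clear the nozzle of the grill cleaner: press the green sprung cap of the white can straight down as far as it goes, for a moment, then let it spring back up and move clear. Do not press the red cap of the brass-coloured cooking-oil can, and leave the glass shaker on the turntable where it stands.

Things in the scene. Friction and masses are not known exactly. Their poses are not given: they have to be found in the camera images.
- green_cap_top (a point): The centre of the flat top face of the green cap on the grill cleaner, a white aerosol can (54 mm across, with a green band) held upright in a round dark steel foot bolted to the ledge. The cap is an upright green plastic disc, 40 mm across and 24 mm high; the whole cap is the push button. Its top is about 205 mm above the ledge when up. z points up; x points out of the small white nozzle on the cap's side, which sticks out 6 mm.
- green_cap (a joint): How far the green cap is pressed down, in m: 0 when up, 0.007 (7 mm) when fully down against its stop. A spring returns it; it starts to move at about 2 N and reaches the stop at about 5 N.
- red_cap (a joint): How far the red cap of the other can (cooking oil: brass-coloured with a red band, otherwise the same size, height, foot and spring as the cleaner) is pressed down, in m: 0 when up. To be left alone.
- shaker: Empty clear-glass shaker with a steel lid, 48 mm across and 85 mm high, loose on the blue and white turntable (236 mm across, top 26 mm above the ledge). Origin at the centre of its underside, z up. To be left alone. The turntable may stand left, right or between the two cans, and also carries a steel sauce cup and a yellow bowl, all lower than the cans.

How it is judged:
On the way:
1. the green cap is pressed down (5 mm or more of its 7 mm) for at least 0.15 s (value of joint green_cap above 0.005 m), for 0.15 s.
At the end, for the whole second after the job is handed in: After its press the green cap is back up (within 1.5 mm), the red cap is up (within 1.5 mm), and the shaker stands upright (within 11 degrees) within 20 mm of where it started (value of joint each of green_cap, red_cap below 0.0015 m and distance of shaker from where it was at the start of the episode below 0.02 m and angle between shaker's own z axis and vertical below 0.2 rad); the robot touches nothing.
It fails at once if the red cap is pressed by more than 3 mm (value of joint red_cap above 0.003 m).
It fails at once if the glass shaker is moved by more than 20 mm or tipped by more than 0.35 rad (20 degrees) (distance of shaker from where it was at the start of the episode above 0.02 m or angle between shaker's own z axis and vertical above 0.35 rad).
It also fails if it takes over 32 s, if anything falls off the work surface, if the arm or the gripper's body presses on something with over 40 N, if the wrist force passes 120 N, or if a joint passes its speed limit or range.

### The arm

A 6-joint arm with a two-finger parallel gripper is mounted at the origin on the work surface. World frame = base frame: x ahead of the robot, y to its left, z up, the work surface at z = 0. Lengths are in m, angles in rad, forces in N, time in s.
With the tool pointing down it reaches from about 0.35 to 0.875 m from the base axis. Payload 4.2 kg.
Tool frame: the origin (TCP) lies where the fingers leave the gripper's body, on its centre line; the fingertips stand 70 mm ahead of it and the grasp point (between the pads) lies 51 mm ahead of it; z points along the fingers, x is the direction in which the jaws open and shut, and the axes are right-handed (so a half turn about z gives the same grasp; the last joint's range is limited). The gripper opens to 87 mm and grips with 3 to 60 N. Pads are 19 mm wide; open, the fingers measure 117 mm over their backs; the gripper's body (75 mm by 190 mm) begins 51 mm behind the grasp point.
Start: joints at [-0.9, 0.385, 0.008, 0, -1.194, -0.259], TCP at [0.25, -0.573, 0.292] pointing down, gripper open.
Joint ranges: [-3.14, 3.14], [-1.21, 2.06], [-1.07, 1.41], [-3.16, 2.05], [-2.99, -0.16], [-3.1, 3.1]. Speed limits (rad/s): [2.79, 2.79, 3.14, 3.14, 3.14, 3.14].

### API

Orientations are given as a 3x3 rotation matrix whose columns are the frame's x, y, z axes.
In Python, from plant import status, cams, order gives the robot as it stands. The module is installed in compiled form; this text tells all that it offers.
- The arm moves only by the tool move_arm, never from a script. Its argument "rows" is one flat list of numbers, 5 for each row, row after row: the shift along the tool's x, y, z in units of 25 mm (1.0 is 25 mm), then the turn about the tool's z in units of 6 degrees (1.0 is 6 degrees), then the opening, from -1 (shut) to 1 (fully open). In form: [dx, dy, dz, twist, jaw, dx, dy, dz, twist, jaw, ...]. A call has 1 to 8 rows; each row is the pose to reach, as a shift and turn from the pose commanded when the call began, along the tool's axes at that moment; what a row does not reach only later rows make up. A row lasts 1/12 s, in which the tool goes at most 41.7 mm and 7.16 degrees, less where a joint would pass 70% of its speed; a pose out of reach is approached as far as the arm can. A call with a gripper value outside its range is refused whole. The fingers move at their own pace and stop on an object; "grip_force" is the grip in N (left out, the last holds). Time passes only in rows, so rows that repeat a pose let the fingers close. It gives the time, the measured TCP pose, the force and the opening at its end, in the units of the state.
- status.get_obs(): the state, without advancing time (a new reading comes with each control period).
- cams.get_image(name): name is "side" or "top"; returns (picture, depth): 420x560x3 uint8, red, green, blue; 420x560 float32, m along the optical axis (not along the pixel's ray), 0 where there is no reading.
- cams.camera_model(name): a dict with "fx", "fy", "cx", "cy" (pixels), "D" ([k1, k2, p1, p2, k3] as OpenCV has them; the pictures are not rectified), "xyz" and "attitude" of the camera in the world. Camera axes: x right, y down, z forward; pixel columns grow to the right and rows downward; lengths in m; the calibration is good to about 2 mm. A picture is of the moment at which its call begins. camera_model takes no time and is no camera call.
- order.hand_in(): hands the job in, once; it reports no verdict.
The state is a dict: "t": time; "q": joint angles; "joint_vel": joint speeds; "tau": joint torques, N m; "ee_pos": TCP position; "tool_rot": TCP orientation; "force": force on the tool from outside, world axes, zero at the start; "torque": the same for the moment, N m; "grip_width": finger opening in m.
Only numpy, scipy, OpenCV 4.12 (cv2) and the standard library are available. Lean on these libraries where they do the work, as an engineer would, in place of code of your own. Each camera call takes 0.05 s, during which the arm holds its last target.

## Working session

There is one attempt and no reset: what is moved stays moved. The work goes in short steps, Python scripts to look and compute and a tool call to move; the robot and the scene stay as the last step left them, time stands still between calls to the robot, and variables do not carry over. Pictures are saved under pics/ and viewed, and the job is handed in when it is done.

Besides the shell and the picture viewer there is one more tool, called after ">>>" as a command line: name --argument value ..., lists and objects as JSON in quotes. move_arm: Moves the arm, as the interface text tells. Its arguments: {"type":"object","properties":{"rows":{"type":"array"},"grip_force":{"type":"number"}},"required":["rows"]}

```bash
mkdir -p pics; python3 - <<'E'
from plant import status,cams
import cv2,numpy as np
o=status.get_obs();print(o)
for n in("side","top"):
    im,d=cams.get_image(n);cv2.imwrite(f"pics/{n}0.png",im[:,:,::-1]);np.savez(f"{n}0.npz",im=im,d=d);print(n,cams.camera_model(n))
E
```

```text
{'t': 0.0, 'q': array([-9.00381344e-01,  3.85559699e-01,  6.58231517e-03, -5.37218293e-04,
       -1.19400468e+00, -2.58606140e-01]), 'joint_vel': array([ 0.00012936, -0.00020195, -0.0004324 ,  0.00056603, -0.00125608,
        0.00047739]), 'tau': array([ 4.52860204e-04, -3.90663886e+01,  1.87406731e+01,  4.21987429e+00,
        1.09952287e-02, -1.36710560e-04]), 'ee_pos': array([ 0.25000678, -0.57230256,  0.29113485]), 'tool_rot': array([[-4.00084873e-01,  9.16477583e-01, -9.66575083e-04],
       [ 9.16475353e-01,  4.00086033e-01,  2.02298893e-03],
       [ 2.24073719e-03, -7.64749727e-05, -9.99997487e-01]]), 'force': array([ 0.54161983,  0.17260719, -0.17226495]), 'torque': array([-0.01207571,  0.01114993, -0.00986526]), 'grip_width': 0.08679260832275222}
side {'fx': 403.9814560263176, 'fy': 403.9814560263176, 'cx': 290.3897731548528, 'cy': 206.73847116495645, 'D': array([0.01437309, 0.        , 0.        , 0.        , 0.        ]), 'xyz': array([ 0.48892186, -0.70296041,  0.64267512]), 'attitude': array([[ 0.99536063, -0.06623691,  0.06978463],
       [-0.09469564, -0.54605426,  0.83238061],
       [-0.01702813, -0.83512719, -0.54979325]])}
top {'fx': 445.2756711706073, 'fy': 445.2756711706073, 'cx': 281.9787143925212, 'cy': 207.3810237570544, 'D': array([-0.05039607,  0.        ,  0.        ,  0.        ,  0.        ]), 'xyz': array([3.88447819e-01, 6.25323941e-04, 1.12841488e+00]), 'attitude': array([[ 0.12284629, -0.97208657,  0.19989118],
       [-0.99242519, -0.12012174,  0.02574912],
       [-0.00101909, -0.20154023, -0.97947971]])}
```

View pics/side0.png

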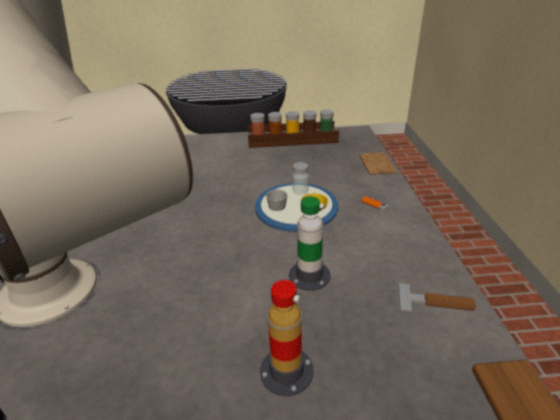

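View pics/top0.png

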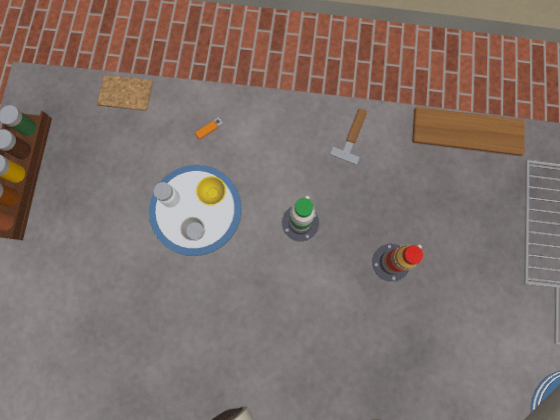

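The side view shows the green cap at (310,206), the red cap at (284,294), and the turntable behind the cleaner. In the top view, green is at (304,207), red at (413,255) and the shaker near (165,192). Next I'll measure the two caps.

```bash
cat > h.py <<'E'
import numpy as np,cv2
from plant import cams
def ray(n,u,v):
    m=cams.camera_model(n);K=np.array([[m['fx'],0,m['cx']],[0,m['fy'],m['cy']],[0,0,1]])
    p=cv2.undistortPoints(np.array([[[u,v]]],float),K,m['D'])[0,0]
    return np.array(m['xyz']),np.array(m['attitude'])@np.array([p[0],p[1],1])
def onz(n,u,v,z):
    c,d=ray(n,u,v);return c+d*(z-c[2])/d[2]
def capmask(im,col,box):
    h=cv2.cvtColor(im,cv2.COLOR_RGB2HSV)
    H=h[...,0].astype(int);s=(h[...,1]>130)&(h[...,2]>60)
    k=((H>45)&(H<80)) if col=='g' else ((H<8)|(H>172))
    m=np.zeros(H.shape,bool);x0,x1,y0,y1=box;m[y0:y1,x0:x1]=(k&s)[y0:y1,x0:x1];return m
E
python3 - <<'E'
from h import *
B={('side','g'):(290,330,190,222),('top','g'):(285,320,190,222),('side','r'):(262,306,275,315),('top','r'):(395,428,238,268)}
for (n,c),b in B.items():
    f=np.load(n+'0.npz');im,d=f['im'],f['d'];m=capmask(im,c,b)
    vs,us=np.nonzero(m);P=[]
    for u,v in zip(us,vs):
        o,r=ray(n,u,v)
        if d[v,u]>0:P.append(o+r*d[v,u])
    P=np.array(P);zt=np.percentile(P[:,2],95);T=P[P[:,2]>0.199]
    print(n,c,len(P),'bbox',us.min(),us.max(),vs.min(),vs.max(),'ztop',zt,'top n',len(T),'mean',T.mean(0).round(4),'mid',((T.min(0)+T.max(0))/2).round(4),np.ptp(T,0).round(3))
    for i in ([0] if 1 else []):
        # top face by brightness
        V=cv2.cvtColor(im,cv2.COLOR_RGB2HSV)[...,2]
        x0,x1,y0,y1=b;print(np.where(m,V,0)[y0:y1:2,x0:x1:3])
E
```

```text
side g 254 bbox 302 318 197 213 ztop 0.20546735864163487 top n 161 mean [ 0.5852 -0.0265  0.2039] mid [ 0.5854 -0.0244  0.2031] [0.033 0.036 0.008]
[[  0   0   0   0   0   0   0   0   0   0   0   0   0   0]
 [  0   0   0   0   0   0   0   0   0   0   0   0   0   0]
 [  0   0   0   0   0   0   0   0   0   0   0   0   0   0]
 [  0   0   0   0   0   0   0   0   0   0   0   0   0   0]
 [  0   0   0   0   0 106 110 109 108   0   0   0   0   0]
 [  0   0   0   0 112 110 109 107 108 113   0   0   0   0]
 [  0   0   0   0 106 108 110 109 111 111   0   0   0   0]
 [  0   0   0   0  86 111 110 113 112 101   0   0   0   0]
 [  0   0   0   0  75  93 103 103  96  79   0   0   0   0]
 [  0   0   0   0  73  85  88  89  83  75   0   0   0   0]
 [  0   0   0   0  78  85  92  90  82  70   0   0   0   0]
 [  0   0   0   0   0  87  89  86  73   0   0   0   0   0]
 [  0   0   0   0   0   0   0   0   0   0   0   0   0   0]
 [  0   0   0   0   0   0   0   0   0   0   0   0   0   0]
 [  0   0   0   0   0   0   0   0   0   0   0   0   0   0]
 [  0   0   0   0   0   0   0   0   0   0   0   0   0   0]]
top g 2
[... 2518 characters left out ...]
   0   0   0   0   0   0   0   0   0   0]
 [  0   0   0   0   0   0   0   0   0   0   0]
 [  0   0   0   0   0   0   0   0   0   0   0]
 [  0   0   0   0   0   0   0   0   0   0   0]
 [  0   0   0   0   0 176 199 194   0   0   0]
 [  0   0   0   0 170 200 201 200 200   0   0]
 [  0   0   0  96 198 199 200 201 201   0   0]
 [  0   0   0 102 201 199 200 201 200 187   0]
 [  0   0   0 102 200 201 201 201 203 196   0]
 [  0   0   0  95 201 201 201 201 200 195   0]
 [  0   0   0  90 200 201 200 199 200 180   0]
 [  0   0   0 105 146 202 200 200 201   0   0]
 [  0   0   0   0  98 176 201 200 171   0   0]
 [  0   0   0   0   0   0   0   0   0   0   0]
 [  0   0   0   0   0   0   0   0   0   0   0]]
```

>>> move_arm --rows '[0,0,-1.6,0,-1,3.7,5.3,-1.6,0,-1,7.4,10.6,-1.6,0,-1,7.4,10.6,-1.6,0,-1,14.8,21.1,-1.6,0,-1,14.8,21.1,-1.6,0,-1,14.8,21.1,-1.6,0,-1,14.8,21.1,-1.6,0,-1]' --grip_force 10

```text
t: 0.77
ee_pos: [0.4025, -0.3218, 0.332]
tool_rot: [[-0.4, 0.917, -0.0], [0.917, 0.4, 0.0], [0.001, -0.0, -1.0]]
force: [1.1, 0.1, 0.3]
grip_width: 0.0416
```

>>> move_arm --rows '[0,0,0,0,-1,0,0,0,0,-1,0,0,0,0,-1]'

```text
t: 1.02
ee_pos: [0.4021, -0.3236, 0.332]
tool_rot: [[-0.401, 0.916, -0.001], [0.916, 0.401, 0.0], [0.0, -0.001, -1.0]]
force: [0.4, -0.2, 0.0]
grip_width: 0.0216
```

>>> move_arm --rows '[8.1,11.5,0,0,-1,8.1,11.5,0,0,-1,8.1,11.5,0,0,-1,8.1,11.5,0,0,-1,8.1,11.5,0,0,-1,8.1,11.5,0,0,-1,8.1,11.5,0,0,-1,8.1,11.5,0,0,-1]'

```text
t: 1.68
ee_pos: [0.5757, -0.0389, 0.332]
tool_rot: [[-0.398, 0.918, -0.0], [0.918, 0.398, -0.0], [-0.0, -0.001, -1.0]]
force: [1.6, -1.2, 0.3]
grip_width: -0.0
```

>>> move_arm --rows '[0,0,0,0,-1,0,0,0,0,-1,0,0,0,0,-1]'

```text
t: 1.93
ee_pos: [0.5749, -0.0401, 0.3316]
tool_rot: [[-0.399, 0.917, -0.002], [0.917, 0.399, -0.0], [0.0, -0.002, -1.0]]
force: [-0.9, -0.3, -0.9]
grip_width: 0.0006
```

>>> move_arm --rows '[0.5,0.65,0,0,-1,0.5,0.65,0.8,0,-1,0.5,0.65,1.6,0,-1,0.5,0.65,1.6,0,-1,0.5,0.65,1.6,0,-1]'

```text
t: 2.35
ee_pos: [0.5842, -0.0228, 0.2918]
tool_rot: [[-0.398, 0.917, -0.002], [0.917, 0.398, -0.001], [-0.0, -0.002, -1.0]]
force: [-0.4, -0.1, 0.7]
grip_width: 0.0003
```

```bash
python3 - <<'E'
from plant import status,cams
import cv2,numpy as np
for n,(u,v) in(("side",(310,205)),("top",(304,207))):
    im,d=cams.get_image(n);c=im[v-70:v+70,u-90:u+90,::-1];cv2.imwrite(f"pics/{n}1.png",cv2.resize(c,None,fx=4,fy=4,interpolation=cv2.INTER_CUBIC))
o=status.get_obs();print(o['ee_pos'],o['force'])
E
```

```text
[ 0.58525464 -0.02210896  0.29378272] [-0.3166864  -0.15962848 -0.02842599]
```

View pics/side1.png

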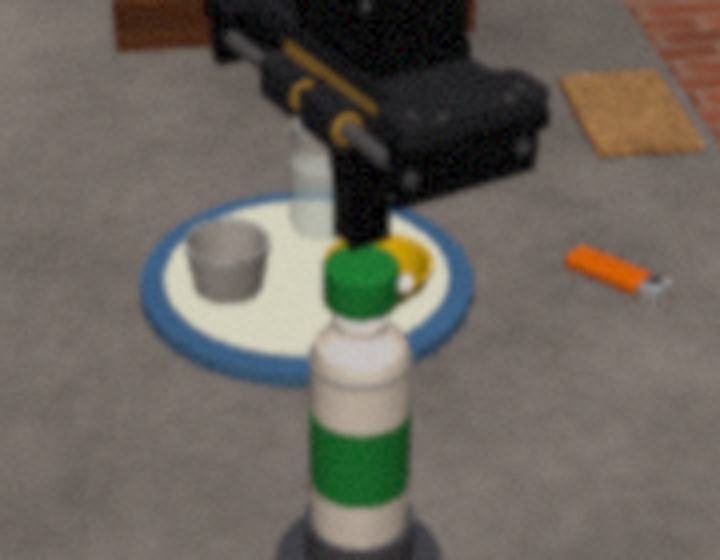

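View pics/top1.png

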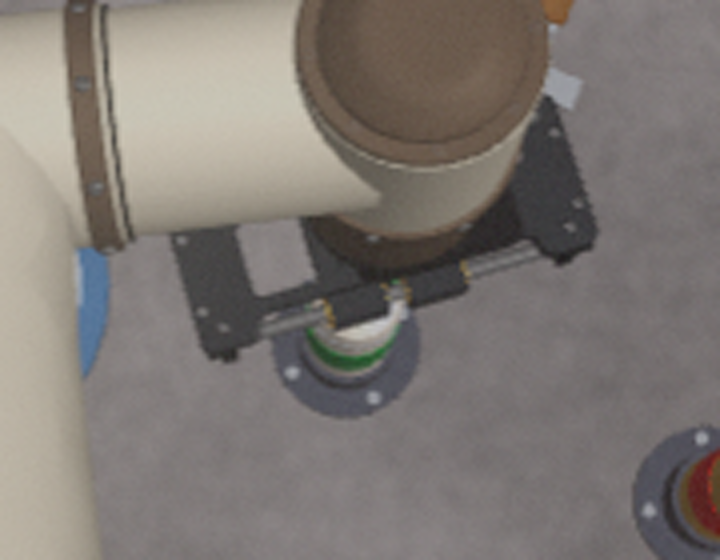

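The side view puts the closed fingertip (crop 362,245) just above and centred on the green cap (crop 362,265). The top view is blocked by the arm. The fingertips are about 18 mm above the cap, so I'll press in stages.

>>> move_arm --rows '[0,0,0.4,0,-1,0,0,0.6,0,-1,0,0,0.8,0,-1,0,0,0.9,0,-1,0,0,0.9,0,-1]'

```text
t: 2.87
ee_pos: [0.5849, -0.021, 0.2699]
tool_rot: [[-0.401, 0.916, -0.0], [0.916, 0.401, -0.001], [-0.001, -0.001, -1.0]]
force: [-1.8, 0.0, 4.2]
grip_width: 0.0002
```

>>> move_arm --rows '[0,0,0.08,0,-1,0,0,0.16,0,-1,0,0,0.16,0,-1,0,0,0.16,0,-1]'

```text
t: 3.2
ee_pos: [0.5848, -0.021, 0.2681]
tool_rot: [[-0.401, 0.916, 0.001], [0.916, 0.401, -0.001], [-0.001, 0.001, -1.0]]
force: [-3.4, 0.7, 11.6]
grip_width: 0.0007
```

The force rose to 11.6 N and the TCP stopped at 0.268, so the cap is against its stop. I'll hold, take a picture and then release.

>>> move_arm --rows '[0,0,0.04,0,-1,0,0,0.04,0,-1,0,0,0.04,0,-1,0,0,0.04,0,-1]'

```text
t: 3.53
ee_pos: [0.5848, -0.021, 0.268]
tool_rot: [[-0.401, 0.916, 0.002], [0.916, 0.401, -0.001], [-0.002, 0.001, -1.0]]
force: [-4.8, 1.1, 13.3]
grip_width: 0.0003
```

```bash
python3 - <<'E'
from plant import status,cams
import cv2,numpy as np
from h import capmask
for n,(u,v) in(("side",(310,205)),):
    im,d=cams.get_image(n);c=im[v-70:v+70,u-90:u+90,::-1];cv2.imwrite(f"pics/{n}2.png",cv2.resize(c,None,fx=4,fy=4,interpolation=cv2.INTER_CUBIC))
    for k in (np.load('side0.npz')['im'],im):
        m=capmask(k,'g',(290,330,190,222));print(np.nonzero(m)[0].min(),np.nonzero(m)[0].max())
o=status.get_obs();print(o['ee_pos'],o['force'])
E
```

```text
197 213
201 216
[ 0.58478506 -0.02100358  0.26798489] [-4.6208865   0.49549179 13.75475896]
```

View pics/side2.png

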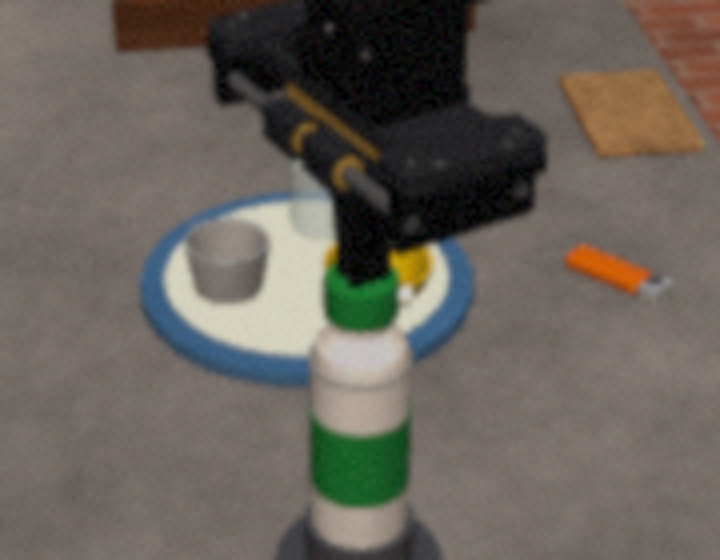

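The picture shows the cap down by about 3 px (its bottom edge moved from row 213 to 216), close to the can's shoulder. That matches about 7 mm. Next I'll release and rise straight up.

>>> move_arm --rows '[0,0,-0.3,0,-1,0,0,-0.8,0,-1,0,0,-2,0,-1,0,0,-3,0,-1,0,0,-4,0,-1,0,0,-4,0,-1,0,0,-4,0,-1,0,0,-4,0,-1]'

```text
t: 4.25
ee_pos: [0.5846, -0.0205, 0.3635]
tool_rot: [[-0.4, 0.916, -0.002], [0.916, 0.4, 0.001], [0.001, -0.001, -1.0]]
force: [-0.4, 0.7, 0.0]
grip_width: 0.0001
```

```bash
python3 - <<'E'
from plant import status,cams
import cv2,numpy as np
from h import capmask
im,d=cams.get_image('side');cv2.imwrite("pics/side3.png",im[:,:,::-1])
for k in (np.load('side0.npz')['im'],im):
    for c,b in (('g',(290,330,190,222)),('r',(262,306,275,315))):
        m=capmask(k,c,b);print(c,np.nonzero(m)[0].min(),np.nonzero(m)[0].max())
o=status.get_obs();print(o['t'],o['ee_pos'],o['force'],abs(o['joint_vel']).max())
E
```

```text
g 197 213
r 280 307
g 197 213
r 280 307
4.3 [ 0.58445775 -0.02062657  0.36308321] [0.57037051 0.11109181 0.16948903] 0.006568277079144306
```

View pics/side3.png

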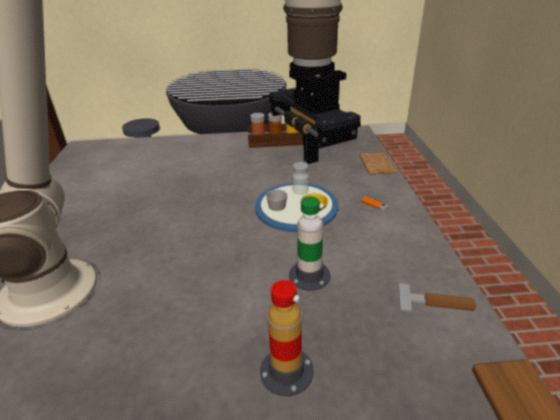

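The green cap is back at its starting rows (197–213). The red cap (280–307) and the shaker at (300,178) are unchanged, and the gripper is well clear.

```bash
python3 -c "
from plant import order
print(order.hand_in())"
```

```text
the job is handed in; nothing more can be done
None
```

I pressed the green cap straight down to its stop with the closed fingertips, then let it spring back, moved clear and handed the job in at about 4.3 s.

- **Press:** I held the cap down for about 0.5 s. The tool stopped about 7 mm below where it should first touch the cap, while the force rose to about 13 N. The side picture showed the cap about 3 px lower, which fits the full 7 mm.
- **Final state:** The side picture has the green cap back on its starting pixel rows and the red cap unchanged. By eye, the shaker has not moved. The gripper is about 90 mm above the cap, with no contact force beyond sensor noise.
- **Disagreements:** The two cameras differed by up to about 6 mm on the cap's centre, so I aimed between them. While pressing there was a sideways force of about 5 N. The arm blocked the top view during the approach, so only the side camera confirmed the alignment.

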